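# Set the mirror's rotary stage to 45 degrees and clamp it

### The job

The mirror on the rotary stage has to stand at 45 degrees, and the stage is clamped at another angle. With a fingertip, push the clamp lever over to its other stop to free the dial, push the dial round by its ball handle until its index line meets the 45-degree line (the long line in the middle of the scale), then push the clamp lever back to its first stop so that the setting is locked. Push gently, do not touch the mirror, and leave the loose parts around the stage standing where they are; grip and lift nothing.

Things in the scene. Friction and masses are not known exactly. Their poses are not given: they have to be found in the camera images.
- stage: Manual rotary stage fixed to the table: dark steel ring, 151 mm in diameter, 20 mm high, with four feet (8 mm high, out to 97 mm from the axis). Origin: on the rotation axis at table height, z up. The stage's -x side carries the white scale and faces the robot within 0.3 rad; the clamp lever is on its +y side (robot's left), the dial's ball handle on its -y side.
- dial (a joint): Reading of the dial, rad: 0 with the index on the 0 line, 0.785 on the 45-degree line, growing counter-clockwise from above (index moves left to right as the robot sees it). Range -1.0 to 1.75, starts at -0.55 to 0.3. Bright disc, 112 mm in diameter, top at z = 28 mm. Free, it drags with 0.15 N m (1.5 N at the ball) and stops where it is left; clamped, a gentle push will not turn it.
- index_mark (a point): Outer end of the index line: a black line, 3 mm wide, 22 mm long, running radially to the rim on the dial's top face (54.5 mm from the axis, z = 28 mm).
- line_45 (a point): Middle of the 45-degree line on the ring's top face (66 mm from the axis along the stage's -x, z = 20 mm). White scale lines every 5 degrees begin 57.5 mm from the axis; the three longest (16.5 mm) and thickest (2.6 mm) are 0 (robot's left), 45 (middle), 90 degrees (right). The index meets it when both lie on one radius.
- ball_handle: The dial's handle: a 7 mm steel rod rising outward from the dial's rim to a black ball, 20 mm in diameter, whose centre is the origin: 105 mm from the axis, 42 mm above the table, so outside the ring and 135 degrees counter-clockwise on from the index line. It turns with the dial.
- clamp_lever (a joint): Angle of the clamp lever about its upright pivot, rad, growing counter-clockwise from above: 0 = clamped, at the stop where it leans away from the robot; 1.2 = free, at the stop where it leans towards the robot. Below about 0.6 a brake shoe presses on the dial, above it the dial is free. Starts at 0 to 0.03. Stays where it is left; it takes 3.5 N at the knob, 5 N near 0.
- lever_knob: Rounded black end of the clamp lever: a 20 mm ball, centre (origin) 60 mm from the pivot and 42 mm above the table. The pivot is 92 mm from the stage's axis along the stage's +y. The lever leans 0.6 rad to the +x side of that line when clamped, 0.6 rad to the -x side when free. Lever about 12 mm thick, its underside 25 to 30 mm above the table; the block below it ends 106 mm from the axis.
- mirror: Kinematic mirror mount, black, 39 x 45 x 48 mm, fixed on the middle of the dial and turning with it (origin: centre of its underside, 28 mm above the table; its top is 76 mm above the table). Not to be touched.
- lens_tube: Bystander, loose: black lens tube, 31 mm in diameter, 28 mm high, behind the stage. Origin: centre of its underside.
- post_50: Bystander, loose: steel optical post standing upright, 13 mm in diameter, 50 mm high, behind the stage at the left. Origin: centre of its underside.
- screw_tin: Bystander, loose: flat round metal tin, 62 mm in diameter, 24 mm high, in front of the stage at the left. Origin: centre of its underside.
- clamp_fork: Bystander, loose: black slotted clamping fork lying flat, 26 x 68 x 8 mm (long along its y), in front of the stage at the right. Origin: centre of its underside.

How it is judged:
By the outcome, as a careful person would: the job done as asked, in the order asked, and still so for the second after the job is handed in, with the robot touching nothing.
It also fails if it takes over 72 s, if anything falls off the work surface, if the arm or the gripper's body presses on something with over 40 N, if the wrist force passes 120 N, or if a joint passes its speed limit or range.

### The arm

A 6-joint arm with a two-finger parallel gripper is mounted at the origin on a cart in front of the work surface, level with it; the furniture and walls round the work are solid. World frame = base frame: x ahead of the robot, y to its left, z up, the work surface at z = 0. Lengths are in m, angles in rad, forces in N, time in s.
With the tool pointing down it reaches from about 0.25 to 0.725 m from the base axis. Payload 4 kg.
Tool frame: the origin (TCP) lies midway between the tips of the shut fingers; the grasp point (between the pads) lies 19 mm behind it; z points along the fingers, y is the line along which they close (so a half turn about z gives the same grasp; the last joint's range is limited). The gripper opens to 85 mm and grips with 20 to 120 N. Pads are 22 mm wide; open, the fingers measure 114 mm over their backs; the gripper's body (76 mm by 85 mm) begins 54 mm behind the grasp point. The pads swing forward as they close: fully open they stand 13 mm farther back than shut.
Start: joints at [-1.266, 0.241, 0.005, 1.335, 0, 1.571], TCP at [0.15, -0.477, 0.231] pointing down, gripper open.
Joint ranges: [-2.72, 2.72], [-1.05, 1.87], [-1.09, 1.28], [-1.99, 2.15], [-1.42, 1.44], [-3.14, 3.14]. Speed limits (rad/s): [2.79, 2.79, 3.14, 3.14, 3.14, 3.14].

### API

Orientations are given as a unit quaternion [x, y, z, w].
In Python, from workcell import bot gives the robot as it stands. The module is installed in compiled form; this text tells all that it offers.
- The arm moves only by the tool jog_arm, never from a script. Its argument "deltas" is a list of rows, each an object with "fingers": the opening, from 0 (shut) to 1 (fully open); "delta_pos": the shift along the tool's x, y, z normalised to -1 to 1, where 1 is 300 mm, a list of three; "yaw": the turn about the tool's z normalised to -1 to 1, where 1 is pi/4 rad. A call has 1 to 12 rows; each row is the pose to reach, as a shift and turn from the pose commanded when the call began, along the tool's axes at that moment; what a row does not reach only later rows make up. A row lasts 1/10 s, in which the tool goes at most 50 mm and 8.59 degrees, less where a joint would pass 70% of its speed; a pose out of reach is approached as far as the arm can. A call with a number of a shift or a turn outside -1 to 1 is refused whole. A call with a gripper value outside its range is refused whole. The fingers move at their own pace and stop on an object; the grip force is fixed at half the most. Time passes only in rows, so rows that repeat a pose let the fingers close. It gives the time, the measured TCP pose, the force, the opening and the grip force at its end, in the units of the state.
- bot.get_obs(): the state, without advancing time (a new reading comes with each control period).
- bot.camera(name): name is "scene" or "top"; returns a dict with "image" (400x640x3 uint8, red, green, blue), "range_z" (400x640 float32, m along the optical axis (not along the pixel's ray), 0 where there is no reading), "fx", "fy", "cx", "cy" (pixels), "rvec" (rotation vector, rad) and "tvec" (3), from world to camera coordinates, as OpenCV has them. Camera axes: x right, y down, z forward; pixel columns grow to the right and rows downward; lengths in m; the calibration is good to about 2 mm. A picture is of the moment at which its call begins.
- bot.job_done(): hands the job in; it is judged then, once.
The state is a dict: "clock": time; "joint_pos": joint angles; "joint_vel": joint speeds; "tau": joint torques, N m; "eef_pos": TCP position; "tool_rot": TCP orientation; "ft_force": force on the tool from outside, world axes, zero at the start; "ft_torque": the same for the moment, N m; "grip_width": finger opening in m; "grasp_force": force on a finger pad.
Only numpy, scipy, OpenCV 4.12 (cv2) and the standard library are available. Lean on these libraries where they do the work, as an engineer would, in place of code of your own. Each camera call takes 0.05 s, during which the arm holds its last target. There are 200 camera calls.

## Working session

There is one attempt and no reset: what is moved stays moved. The work goes in short steps, Python scripts to look and compute and a tool call to move; the robot and the scene stay as the last step left them, time stands still between calls to the robot, and variables do not carry over. Pictures are saved under pics/ and viewed, at most 10 in all, crops included, and the job is handed in when it is done.

Besides the shell and the picture viewer there is one more tool, called after ">>>" as a command line: name --argument value ..., lists and objects as JSON in quotes. jog_arm: Moves the arm, as the interface text tells. Scaled input: -1 to 1 covers 300 mm each way for a shift and pi/4 rad each way for a turn. Its arguments: {"type":"object","properties":{"deltas":{"type":"array","items":{"type":"object","properties":{"fingers":{"type":"number"},"delta_pos":{"type":"array","items":{"type":"number"}},"yaw":{"type":"number"}}}}},"required":["deltas"]}

```bash
mkdir -p pics; cat > h.py <<'E'
import numpy as np, cv2
from workcell import bot
def cam(n):
    c=bot.camera(n); c['R']=cv2.Rodrigues(np.array(c['rvec'],float))[0]; c['t']=np.array(c['tvec'],float).ravel(); return c
def plane(c,u,v,z):
    d=c['R'].T@np.array([(u-c['cx'])/c['fx'],(v-c['cy'])/c['fy'],1.]); o=-c['R'].T@c['t']
    return o+d*(z-o[2])/d[2]
def proj(c,p):
    q=c['R']@np.array(p,float)+c['t']; return c['fx']*q[0]/q[2]+c['cx'],c['fy']*q[1]/q[2]+c['cy']
def save(c,n): cv2.imwrite('pics/'+n,cv2.cvtColor(c['image'],cv2.COLOR_RGB2BGR))
E
python3 - <<'E'
from h import *
for n in('top','scene'):
    c=cam(n);save(c,n+'0.png');print(n,c['fx'],-c['R'].T@c['t'],plane(c,320,200,0))
o=bot.get_obs();print(o['clock'],o['eef_pos'],o['tool_rot'],o['grip_width'])
E
```

```text
top 393.26230440145355 [0.43757541 0.04335184 0.9167091 ] [0.5725549  0.01837329 0.        ]
scene 445.5784943040801 [-0.02472544  0.40192865  0.57369243] [ 0.61916492 -0.03407511  0.        ]
0.1 [ 0.14988342 -0.47640831  0.23050455] [ 9.88407593e-01  1.51820758e-01 -1.42598413e-04 -9.31293289e-04] 0.08520901714974809
```

View pics/top0.png

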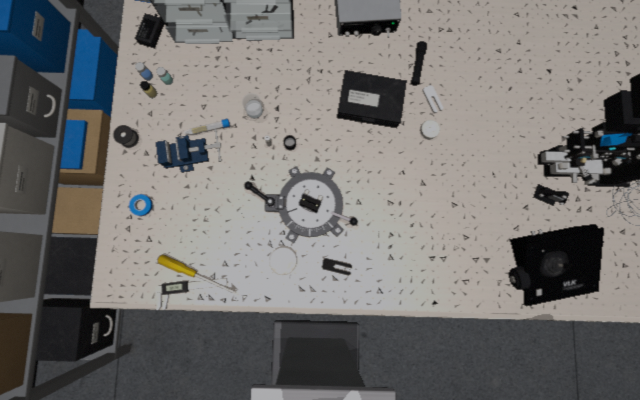

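View pics/scene0.png

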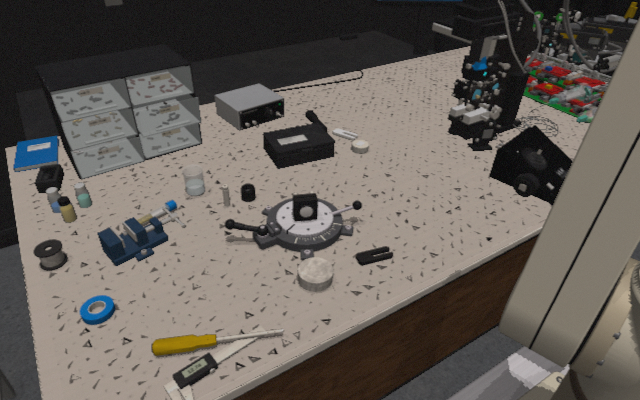

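Top view: stage around (311,204), lever knob at (249,186), ball at (353,221), tin (283,261), fork (337,266). In the scene view the ball is at (357,205), the knob at (232,226).

```bash
python3 - <<'E'
from h import *
c=cam('top');s=cam('scene')
a=cv2.resize(c['image'][160:285,235:370],None,fx=5.5,fy=4.6,interpolation=cv2.INTER_CUBIC)
a=cv2.resize(c['image'][165:245,240:365],None,fx=6.4,fy=6.4,interpolation=cv2.INTER_CUBIC)
b=cv2.resize(s['image'][185:265,220:370],None,fx=5.3,fy=5.3,interpolation=cv2.INTER_CUBIC)
cv2.imwrite('pics/a1.png',a[:,:,::-1]);cv2.imwrite('pics/b1.png',b[:,:,::-1])
def blob(c,u,v,r,z,thr=60):
    g=c['image'].max(2).astype(float);w=np.clip(thr-g[v-r:v+r+1,u-r:u+r+1],0,None)
    yy,xx=np.mgrid[v-r:v+r+1,u-r:u+r+1]; U,V=(w*xx).sum()/w.sum(),(w*yy).sum()/w.sum()
    return U,V,plane(c,U,V,z)
for nm,t,q in(('knob',(249,186),(232,226)),('ball',(353,221),(357,205))):
    print(nm,blob(c,*t,5,.042),blob(s,*q,6,.042))
E
```

```text
knob (np.float64(249.4296577946768), np.float64(186.13371356147022), array([0.59283886, 0.1793165 , 0.042     ])) (np.float64(231.28018971178403), np.float64(224.81539584093397), array([0.5906936 , 0.18209985, 0.042     ]))
ball (np.float64(353.10427010923536), np.float64(221.00198609731876), array([ 0.52131698, -0.05576076,  0.042     ])) (np.float64(356.65707133917397), np.float64(205.31289111389236), array([ 0.5201533 , -0.05517845,  0.042     ]))
```

View pics/a1.png

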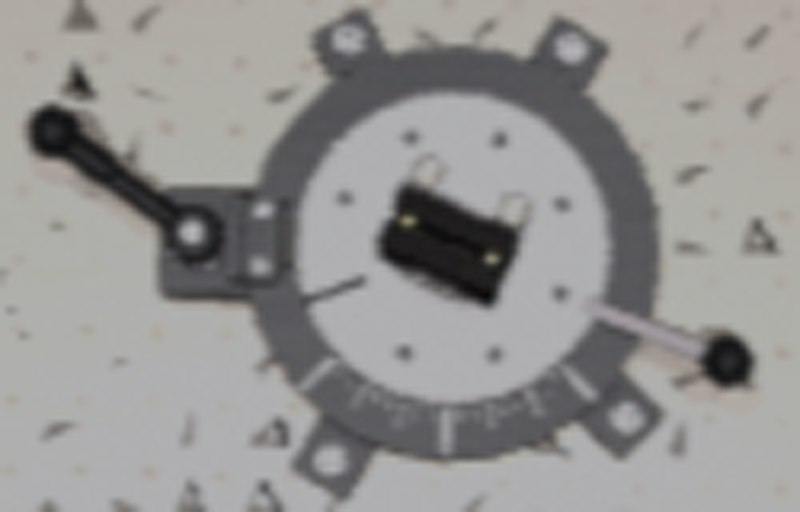

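View pics/b1.png

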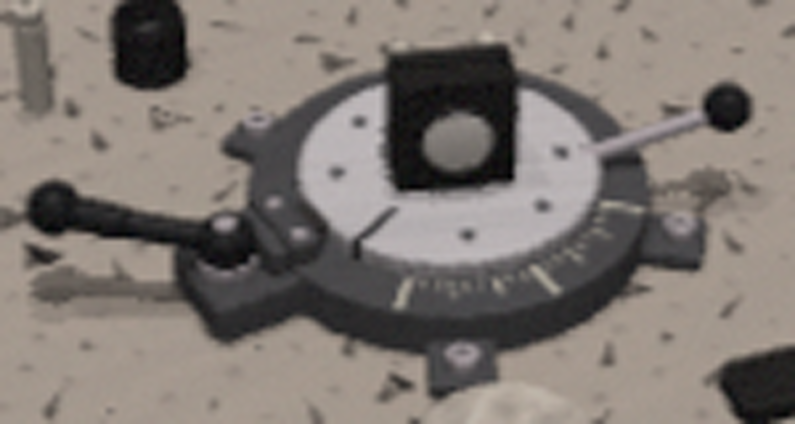

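```bash
python3 - <<'E'
from h import *
c=cam('top');g=c['image'].astype(int)
m=(g.min(2)>140).astype(np.uint8);m[:, :]*=1
mask=np.zeros_like(m);cv2.circle(mask,(311,204),27,1,-1);m&=mask
cs,_=cv2.findContours(m,cv2.RETR_EXTERNAL,cv2.CHAIN_APPROX_NONE);k=max(cs,key=cv2.contourArea)
e=cv2.fitEllipse(cv2.convexHull(k));print(e)
A=plane(c,*e[0],.028);print('axis',A)
A2=plane(c,240+453.5/6.4-.4,165+247/6.4-.4,.028);print(A2)
f=lambda x,y:(240+(x+.5)/6.4-.5,165+(y+.5)/6.4-.5)
for n,p,z in(('l45',(446,432),.02),('l0',(320,376),.02),('l90',(580,384),.02),('idxo',(306,299),.028),('idxi',(364,279),.028),('pivot',(195,232),.045),('ball',(727,361),.042),('knob',(54,131),.042)):
    P=plane(c,*f(*p),z);d=P-A;print(n,P,np.hypot(d[0],d[1]),np.degrees(np.arctan2(d[1],d[0])))
for n,p in(('tin',(283,261)),('fork',(337,266)),('lens',(290,142)),('post',(268,141))):print(n,plane(c,*p,.02))
E
```

```text
((310.6927185058594, 203.56451416015625), (47.47285461425781, 50.49155044555664), 107.48247528076172)
axis [0.55954029 0.04013667 0.028     ]
[0.56037649 0.04069497 0.028     ]
l45 [0.49506068 0.04133201 0.02      ] 0.06449068675539274 178.93795579508114
l0 [0.5136227  0.08684682 0.02      ] 0.06550009451633532 134.50976388939685
l90 [ 0.51361176 -0.00594976  0.02      ] 0.06506449584587061 -134.9016752194799
idxo [0.54014334 0.09248168 0.028     ] 0.05582330520995202 110.33267267880109
idxi [0.54793755 0.07218584 0.028     ] 0.03408478416655808 109.90174582192905
pivot [0.56048948 0.13116066 0.045     ] 0.09102893861420579 89.40254386272294
ball [ 0.52136111 -0.05591153  0.042     ] 0.10335815085187365 -111.67782772500148
knob [0.59521983 0.18262424 0.042     ] 0.1468868207750129 75.94194008159505
tin [0.42837583 0.09831857 0.02      ]
fork [ 0.42075804 -0.02344913  0.02      ]
lens [0.70527551 0.09330278 0.02      ]
post [0.70588633 0.14504589 0.02      ]
```

```bash
cat >> h.py <<'E'
from scipy.spatial.transform import Rotation as Rot
def to(*pts):
    o=bot.get_obs();R=Rot.from_quat(o['tool_rot']).as_matrix()
    print(round(o['clock'],2),np.round(o['eef_pos'],4),'yaw',np.degrees(np.arctan2(R[1,0],R[0,0])).round(2),'F',np.round(o['ft_force'],1),'q',np.round(o['joint_pos'],2))
    for p in pts: print(p,np.round(R.T@(np.array(p)-o['eef_pos'])/.3,3))
E
python3 -c "
from h import *
to((.40,-.2,.231),(.36,-.20,.231))"
```

```text
0.25 [ 0.15   -0.4767  0.2309] yaw 17.46 F [-0.6 -0.5 -0. ] q [-1.27  0.24  0.    1.34  0.    1.57]
(0.4, -0.2, 0.231) [ 1.072 -0.63   0.   ]
(0.36, -0.2, 0.231) [ 0.945 -0.67   0.   ]
```

>>> jog_arm --deltas '[{"fingers":0,"delta_pos":[0.945,-0.67,0],"yaw":0.39},{"fingers":0,"delta_pos":[0.945,-0.67,0],"yaw":0.39},{"fingers":0,"delta_pos":[0.945,-0.67,0],"yaw":0.39},{"fingers":0,"delta_pos":[0.945,-0.67,0],"yaw":0.39},{"fingers":0,"delta_pos":[0.945,-0.67,0],"yaw":0.39},{"fingers":0,"delta_pos":[0.945,-0.67,0],"yaw":0.39},{"fingers":0,"delta_pos":[0.945,-0.67,0],"yaw":0.39},{"fingers":0,"delta_pos":[0.945,-0.67,0],"yaw":0.39},{"fingers":0,"delta_pos":[0.945,-0.67,0],"yaw":0.39}]'

```text
clock: 1.15
eef_pos: [0.3608, -0.1989, 0.2313]
tool_rot: [1.0, 0.001, -0.0, 0.0]
ft_force: [-0.4, -0.5, -0.1]
grip_width: -0.0003
grasp_force: 0.0
```

```bash
python3 -c "
from h import *
to((.625,.1,.2),(.64,.09,.2))"
```

```text
1.15 [ 0.3608 -0.1989  0.2313] yaw 0.16 F [-0.4 -0.5 -0.1] q [-0.5   0.07 -0.2   1.3  -0.    2.64]
(0.625, 0.1, 0.2) [ 0.883 -0.994  0.104]
(0.64, 0.09, 0.2) [ 0.933 -0.961  0.104]
```

>>> jog_arm --deltas '[{"fingers":0,"delta_pos":[0.93,-0.96,0.1],"yaw":-1},{"fingers":0,"delta_pos":[0.93,-0.96,0.1],"yaw":-1},{"fingers":0,"delta_pos":[0.93,-0.96,0.1],"yaw":-1},{"fingers":0,"delta_pos":[0.93,-0.96,0.1],"yaw":-1},{"fingers":0,"delta_pos":[0.93,-0.96,0.1],"yaw":-1},{"fingers":0,"delta_pos":[0.93,-0.96,0.1],"yaw":-1},{"fingers":0,"delta_pos":[0.93,-0.96,0.1],"yaw":-1},{"fingers":0,"delta_pos":[0.93,-0.96,0.1],"yaw":-1},{"fingers":0,"delta_pos":[0.93,-0.96,0.1],"yaw":-1},{"fingers":0,"delta_pos":[0.93,-0.96,0.1],"yaw":-1}]'

```text
clock: 2.15
eef_pos: [0.6398, 0.0861, 0.1992]
tool_rot: [0.924, 0.382, -0.002, -0.0]
ft_force: [0.5, -0.0, -0.1]
grip_width: 0.0001
grasp_force: 0.0
```

```bash
python3 -c "
from h import *
to((.645,.184,.12))"
```

```text
2.15 [0.6398 0.0861 0.1992] yaw 44.86 F [ 0.5 -0.  -0.1] q [ 0.13  0.55  0.39  1.41 -0.    2.49]
(0.645, 0.184, 0.12) [ 0.243 -0.219  0.263]
```

>>> jog_arm --deltas '[{"fingers":0,"delta_pos":[0.243,-0.219,0.26],"yaw":-1},{"fingers":0,"delta_pos":[0.243,-0.219,0.26],"yaw":-1},{"fingers":0,"delta_pos":[0.243,-0.219,0.26],"yaw":-1},{"fingers":0,"delta_pos":[0.243,-0.219,0.26],"yaw":-1},{"fingers":0,"delta_pos":[0.243,-0.219,0.26],"yaw":-1},{"fingers":0,"delta_pos":[0.243,-0.219,0.26],"yaw":-1},{"fingers":0,"delta_pos":[0.243,-0.219,0.26],"yaw":-1}]'

```text
clock: 2.85
eef_pos: [0.6448, 0.1825, 0.1244]
tool_rot: [0.709, 0.705, 0.0, 0.0]
ft_force: [-0.2, -0.3, 0.5]
grip_width: -0.0
grasp_force: 0.0
```

```bash
python3 -c "
from h import *
to((.64,.184,.034),(.618,.184,.034))
c=cam('top');d=cam('scene')
a=cv2.resize(c['image'][140:240,230:330],(400,400),interpolation=2);b=cv2.resize(d['image'][150:250,190:290],(400,400),interpolation=2)
cv2.imwrite('pics/c1.png',np.hstack([a,b])[:,:,::-1])"
```

```text
2.85 [0.6448 0.1825 0.1244] yaw 89.71 F [-0.2 -0.3  0.5] q [ 0.28  0.64  0.34  1.27 -0.    1.85]
(0.64, 0.184, 0.034) [ 0.005 -0.016  0.301]
(0.618, 0.184, 0.034) [ 0.005 -0.089  0.301]
```

View pics/c1.png

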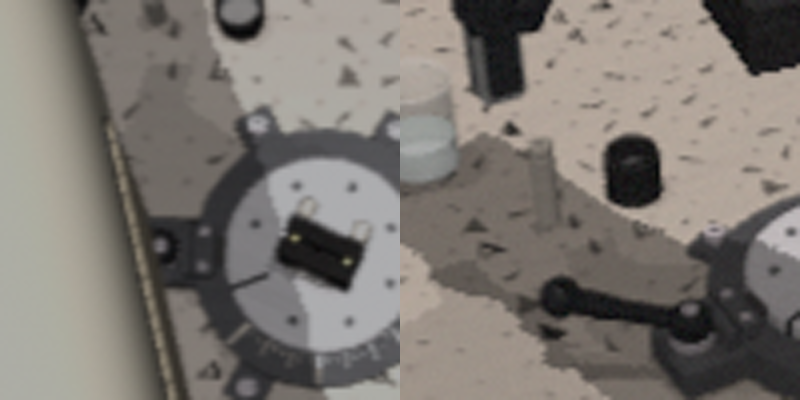

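The fingertip hangs at crop (497,95) behind the knob (558,297), with the post (543,185) and lens tube (632,170) clear. Descending behind the knob.

>>> jog_arm --deltas '[{"fingers":0,"delta_pos":[0.005,-0.01,0.15],"yaw":0},{"fingers":0,"delta_pos":[0.005,-0.01,0.24],"yaw":0},{"fingers":0,"delta_pos":[0.005,-0.01,0.3],"yaw":0},{"fingers":0,"delta_pos":[0.005,-0.01,0.3],"yaw":0},{"fingers":0,"delta_pos":[0.005,-0.03,0.3],"yaw":0},{"fingers":0,"delta_pos":[0.005,-0.045,0.3],"yaw":0},{"fingers":0,"delta_pos":[0.005,-0.06,0.3],"yaw":0},{"fingers":0,"delta_pos":[0.005,-0.075,0.3],"yaw":0}]'

```text
clock: 3.75
eef_pos: [0.6226, 0.1872, 0.0348]
tool_rot: [0.708, 0.707, 0.001, 0.001]
ft_force: [1.0, 0.6, 0.6]
grip_width: 0.0002
grasp_force: 0.0
```

```bash
python3 -c "
from h import *
to((.60,.186,.034),(.57,.19,.034),(.548,.186,.034))"
```

```text
3.75 [0.6226 0.1872 0.0348] yaw 89.91 F [1.  0.6 0.6] q [0.29 0.67 0.15 1.05 0.   1.86]
(0.6, 0.186, 0.034) [-0.004 -0.075  0.002]
(0.57, 0.19, 0.034) [ 0.009 -0.175  0.002]
(0.548, 0.186, 0.034) [-0.004 -0.249  0.002]
```

>>> jog_arm --deltas '[{"fingers":0,"delta_pos":[0,-0.015,0],"yaw":0},{"fingers":0,"delta_pos":[0,-0.03,0],"yaw":0},{"fingers":0,"delta_pos":[0,-0.045,0],"yaw":0},{"fingers":0,"delta_pos":[0,-0.06,0],"yaw":0},{"fingers":0,"delta_pos":[0,-0.075,0],"yaw":0},{"fingers":0,"delta_pos":[0.003,-0.09,0],"yaw":0},{"fingers":0,"delta_pos":[0.006,-0.105,0],"yaw":0},{"fingers":0,"delta_pos":[0.008,-0.12,0],"yaw":0}]'

```text
clock: 4.55
eef_pos: [0.5874, 0.1902, 0.0341]
tool_rot: [0.708, 0.707, 0.002, 0.001]
ft_force: [3.8, 3.0, 2.0]
grip_width: -0.0004
grasp_force: 2.0
```

```bash
python3 -c "
from h import *
to((.548,.19,.034))"
```

```text
4.55 [0.5874 0.1902 0.0341] yaw 89.92 F [3.8 3.  2. ] q [0.31 0.61 0.04 0.99 0.   1.89]
(0.548, 0.19, 0.034) [-0.001 -0.131 -0.   ]
```

>>> jog_arm --deltas '[{"fingers":0,"delta_pos":[0,-0.015,0],"yaw":0},{"fingers":0,"delta_pos":[0,-0.03,0],"yaw":0},{"fingers":0,"delta_pos":[0,-0.045,0],"yaw":0},{"fingers":0,"delta_pos":[0,-0.06,0],"yaw":0},{"fingers":0,"delta_pos":[0,-0.075,0],"yaw":0},{"fingers":0,"delta_pos":[0,-0.09,0],"yaw":0}]'

```text
clock: 5.15
eef_pos: [0.5593, 0.1885, 0.0335]
tool_rot: [0.708, 0.706, -0.0, 0.001]
ft_force: [4.7, -2.2, 3.4]
grip_width: 0.0001
grasp_force: 2.6
```

```bash
python3 -c "
from h import *
to((.545,.19,.034))
d=cam('scene');c=cam('top')
b=cv2.resize(d['image'][170:270,190:290],(400,400),interpolation=2)
cv2.imwrite('pics/d1.png',b[:,:,::-1])"
```

```text
5.15 [0.5593 0.1885 0.0335] yaw 89.89 F [ 4.7 -2.2  3.4] q [ 0.33  0.57 -0.04  0.96 -0.    1.9 ]
(0.545, 0.19, 0.034) [ 0.005 -0.048 -0.002]
```

View pics/d1.png

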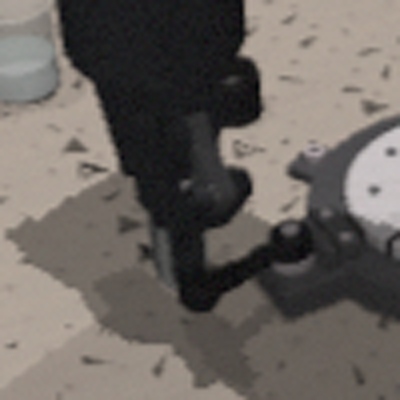

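The lever has been swung past the middle, knob at crop (198,292) with the fingertip behind it. Continuing to the stop.

>>> jog_arm --deltas '[{"fingers":0,"delta_pos":[0.005,-0.012,0],"yaw":0},{"fingers":0,"delta_pos":[0.005,-0.022,0],"yaw":0},{"fingers":0,"delta_pos":[0.005,-0.032,0],"yaw":0},{"fingers":0,"delta_pos":[0.005,-0.042,0],"yaw":0}]'

```text
clock: 5.65
eef_pos: [0.5476, 0.1889, 0.033]
tool_rot: [0.708, 0.706, -0.001, 0.002]
ft_force: [9.8, -3.8, -0.7]
grip_width: 0.0002
grasp_force: 4.9
```

>>> jog_arm --deltas '[{"fingers":0,"delta_pos":[0,-0.007,0],"yaw":0},{"fingers":0,"delta_pos":[0,-0.014,0],"yaw":0}]'

```text
clock: 5.85
eef_pos: [0.5472, 0.1891, 0.0335]
tool_rot: [0.708, 0.706, 0.002, 0.005]
ft_force: [16.7, -5.2, -6.0]
grip_width: 0.0002
grasp_force: 7.0
```

Stalled at the stop with force rising; back off and rise.

>>> jog_arm --deltas '[{"fingers":0,"delta_pos":[0,0.03,0],"yaw":0},{"fingers":0,"delta_pos":[0,0.1,0],"yaw":0},{"fingers":0,"delta_pos":[0,0.1,-0.15],"yaw":0},{"fingers":0,"delta_pos":[0,0.1,-0.3],"yaw":0},{"fingers":0,"delta_pos":[0,0.1,-0.4],"yaw":0},{"fingers":0,"delta_pos":[0,0.1,-0.45],"yaw":0},{"fingers":0,"delta_pos":[-0.15,0,-0.45],"yaw":0},{"fingers":0,"delta_pos":[-0.3,-0.15,-0.45],"yaw":0},{"fingers":0,"delta_pos":[-0.45,-0.3,-0.45],"yaw":0},{"fingers":0,"delta_pos":[-0.6,-0.35,-0.45],"yaw":0},{"fingers":0,"delta_pos":[-0.75,-0.35,-0.45],"yaw":0},{"fingers":0,"delta_pos":[-0.84,-0.35,-0.45],"yaw":0}]'

```text
clock: 7.05
eef_pos: [0.4332, -0.0615, 0.1672]
tool_rot: [0.707, 0.707, -0.001, -0.003]
ft_force: [1.6, 0.3, 0.2]
grip_width: -0.0001
grasp_force: 0.0
```

```bash
python3 -c "
from h import *
d=cam('scene')
def blob(c,u,v,r,z,thr=60):
    g=c['image'].max(2).astype(float);w=np.clip(thr-g[v-r:v+r+1,u-r:u+r+1],0,None)
    yy,xx=np.mgrid[v-r:v+r+1,u-r:u+r+1]; return plane(c,(w*xx).sum()/w.sum(),(w*yy).sum()/w.sum(),z)
for p in ((.527,.182,.042),(.521,-.0555,.042)):
    u,v=map(round,proj(d,p));print(u,v,blob(d,u,v,6,.042))
to((.485,-.06,.15),(.485,-.06,.034))
"
```

```text
246 245 [0.52714717 0.18094429 0.042     ]
357 205 [ 0.52068905 -0.05563012  0.042     ]
7.1 [ 0.4332 -0.068   0.1673] yaw 89.52 F [-1.1 -3.3 -0.7] q [-0.15  0.17 -0.26  1.15 -0.    1.43]
(0.485, -0.06, 0.15) [0.028 0.173 0.056]
(0.485, -0.06, 0.034) [0.03  0.175 0.443]
```

Knob sits exactly on the free stop. Now descend in front of the ball.

>>> jog_arm --deltas '[{"fingers":0,"delta_pos":[0.028,0.17,0.056],"yaw":0},{"fingers":0,"delta_pos":[0.028,0.17,0.2],"yaw":0},{"fingers":0,"delta_pos":[0.028,0.17,0.34],"yaw":0},{"fingers":0,"delta_pos":[0.028,0.17,0.443],"yaw":0},{"fingers":0,"delta_pos":[0.028,0.17,0.443],"yaw":0},{"fingers":0,"delta_pos":[0.028,0.17,0.443],"yaw":0}]'

```text
clock: 7.7
eef_pos: [0.4865, -0.052, 0.0347]
tool_rot: [0.708, 0.707, -0.001, -0.002]
ft_force: [0.1, 0.5, 0.9]
grip_width: -0.0002
grasp_force: 0.0
```

```bash
python3 -c "
from h import *
A=np.array([.5597,.0403])
def P(th,n):
    b=A+.105*np.array([np.cos(np.radians(th)),np.sin(np.radians(th))]); return tuple((b-.02*np.array([np.cos(np.radians(n)),np.sin(np.radians(n))])).round(4))+(.034,)
to(*[P(t,0) for t in (247.5,255,263,270)],*[P(t,n) for t,n in((280,7),(290,15),(298,20),(306,25))])
"
```

```text
7.7 [ 0.4865 -0.052   0.0347] yaw 89.92 F [0.1 0.5 0.9] q [-0.11  0.4  -0.32  0.85  0.    1.47]
(np.float64(0.4995), np.float64(-0.0567), 0.034) [-0.016  0.043  0.002]
(np.float64(0.5125), np.float64(-0.0611), 0.034) [-0.03   0.087  0.002]
(np.float64(0.5269), np.float64(-0.0639), 0.034) [-0.039  0.135  0.002]
(np.float64(0.5397), np.float64(-0.0647), 0.034) [-0.042  0.177  0.002]
(np.float64(0.5581), np.float64(-0.0655), 0.034) [-0.045  0.239  0.001]
(np.float64(0.5763), np.float64(-0.0635), 0.034) [-0.038  0.299  0.001]
(np.float64(0.5902), np.float64(-0.0592), 0.034) [-0.023  0.346  0.001]
(np.float64(0.6033), np.float64(-0.0531), 0.034) [-0.003  0.389  0.001]
```

>>> jog_arm --deltas '[{"fingers":0,"delta_pos":[-0.012,0.015,0],"yaw":0},{"fingers":0,"delta_pos":[-0.016,0.03,0],"yaw":0},{"fingers":0,"delta_pos":[-0.018,0.043,0],"yaw":0},{"fingers":0,"delta_pos":[-0.022,0.057,0],"yaw":0},{"fingers":0,"delta_pos":[-0.026,0.072,0],"yaw":0},{"fingers":0,"delta_pos":[-0.03,0.087,0],"yaw":0},{"fingers":0,"delta_pos":[-0.033,0.102,0],"yaw":0},{"fingers":0,"delta_pos":[-0.036,0.118,0],"yaw":0},{"fingers":0,"delta_pos":[-0.039,0.135,0],"yaw":0},{"fingers":0,"delta_pos":[-0.041,0.15,0],"yaw":0},{"fingers":0,"delta_pos":[-0.042,0.165,0],"yaw":0},{"fingers":0,"delta_pos":[-0.042,0.177,0],"yaw":0}]'

```text
clock: 8.9
eef_pos: [0.5416, -0.0652, 0.0352]
tool_rot: [0.708, 0.707, -0.0, -0.0]
ft_force: [-1.5, -1.2, 1.3]
grip_width: -0.0
grasp_force: 1.0
```

```bash
python3 -c "
from h import *
A=np.array([.5597,.0403])
def P(th,n):
    b=A+.105*np.array([np.cos(np.radians(th)),np.sin(np.radians(th))]); return tuple((b-.02*np.array([np.cos(np.radians(n)),np.sin(np.radians(n))])).round(4))+(.034,)
to(*[P(t,n) for t,n in((275,3),(280,7),(285,11),(290,15),(298,20),(306,25))])
d=cam('scene')
b=cv2.resize(d['image'][170:250,280:400],(600,400),interpolation=2)
cv2.imwrite('pics/e1.png',b[:,:,::-1])
"
```

```text
8.9 [ 0.5416 -0.0652  0.0352] yaw 89.91 F [-1.5 -1.2  1.3] q [-0.12  0.49 -0.17  0.91  0.    1.45]
(np.float64(0.5489), np.float64(-0.0653), 0.034) [-0.     0.024  0.004]
(np.float64(0.5581), np.float64(-0.0655), 0.034) [-0.001  0.055  0.004]
(np.float64(0.5672), np.float64(-0.0649), 0.034) [0.001 0.085 0.004]
(np.float64(0.5763), np.float64(-0.0635), 0.034) [0.006 0.116 0.004]
(np.float64(0.5902), np.float64(-0.0592), 0.034) [0.02  0.162 0.004]
(np.float64(0.6033), np.float64(-0.0531), 0.034) [0.041 0.206 0.004]
```

View pics/e1.png

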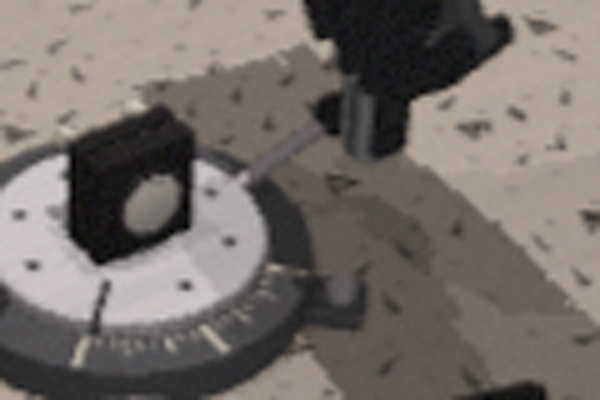

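The dial turns: index at crop (97,315), about at the 0 line (82,350); ball ahead of the fingertip, mirror clear. Continuing the arc.

>>> jog_arm --deltas '[{"fingers":0,"delta_pos":[0,0.015,0],"yaw":-0.04},{"fingers":0,"delta_pos":[0,0.03,0],"yaw":-0.08},{"fingers":0,"delta_pos":[-0.001,0.045,0],"yaw":-0.12},{"fingers":0,"delta_pos":[-0.001,0.06,0],"yaw":-0.17},{"fingers":0,"delta_pos":[0,0.075,0],"yaw":-0.21},{"fingers":0,"delta_pos":[0.002,0.09,0],"yaw":-0.25},{"fingers":0,"delta_pos":[0.004,0.103,0],"yaw":-0.29},{"fingers":0,"delta_pos":[0.006,0.116,0],"yaw":-0.33},{"fingers":0,"delta_pos":[0.01,0.131,0],"yaw":-0.37},{"fingers":0,"delta_pos":[0.015,0.147,0],"yaw":-0.41},{"fingers":0,"delta_pos":[0.02,0.162,0],"yaw":-0.44},{"fingers":0,"delta_pos":[0.027,0.176,0],"yaw":-0.47}]'

```text
clock: 10.15
eef_pos: [0.5945, -0.0571, 0.0354]
tool_rot: [0.565, 0.825, 0.0, 0.0]
ft_force: [-0.7, -2.0, 0.4]
grip_width: -0.0001
grasp_force: 0.7
```

```bash
cat >> h.py <<'E'
A=np.array([.5597,.0403])
def P(th,n,off=.02):
    b=A+.105*np.array([np.cos(np.radians(th)),np.sin(np.radians(th))]); return tuple((b-off*np.array([np.cos(np.radians(n)),np.sin(np.radians(n))])).round(4))+(.034,)
E
python3 -c "
from h import *
to(*[P(t,n) for t,n in((298,20),(302,22),(306,25),(310,28))])
"
```

```text
10.15 [ 0.5945 -0.0571  0.0354] yaw 111.17 F [-0.7 -2.   0.4] q [-0.1   0.58 -0.02  0.97 -0.    1.11]
(np.float64(0.5902), np.float64(-0.0592), 0.034) [-0.001 -0.016  0.005]
(np.float64(0.5968), np.float64(-0.0562), 0.034) [0.    0.008 0.005]
(np.float64(0.6033), np.float64(-0.0531), 0.034) [0.002 0.032 0.005]
(np.float64(0.6095), np.float64(-0.0495), 0.034) [0.006 0.056 0.005]
```

>>> jog_arm --deltas '[{"fingers":0,"delta_pos":[0,0.012,0],"yaw":-0.03},{"fingers":0,"delta_pos":[0.001,0.024,0],"yaw":-0.07},{"fingers":0,"delta_pos":[0.003,0.036,0],"yaw":-0.1},{"fingers":0,"delta_pos":[0.005,0.048,0],"yaw":-0.14},{"fingers":0,"delta_pos":[0.005,0.048,0],"yaw":-0.14}]'

```text
clock: 10.65
eef_pos: [0.6077, -0.0501, 0.0355]
tool_rot: [0.519, 0.855, 0.0, 0.0]
ft_force: [-0.3, -0.0, 0.1]
grip_width: 0.0003
grasp_force: 0.0
```

```bash
python3 -c "
from h import *
to(*[P(t,n) for t,n in((308,27),(312,27),(314.5,27))], P(310,27,.06))
"
```

```text
10.65 [ 0.6077 -0.0501  0.0355] yaw 117.44 F [-0.3 -0.   0.1] q [-0.08  0.6   0.02  0.99  0.    1.01]
(np.float64(0.6065), np.float64(-0.0515), 0.034) [-0.002 -0.006  0.005]
(np.float64(0.6121), np.float64(-0.0468), 0.034) [0.003 0.018 0.005]
(np.float64(0.6155), np.float64(-0.0437), 0.034) [0.007 0.033 0.005]
(np.float64(0.5737), np.float64(-0.0674), 0.034) [ 0.001 -0.127  0.005]
```

>>> jog_arm --deltas '[{"fingers":0,"delta_pos":[0,-0.12,0],"yaw":0},{"fingers":0,"delta_pos":[-0.15,-0.22,-0.05],"yaw":0},{"fingers":0,"delta_pos":[-0.3,-0.34,-0.15],"yaw":0},{"fingers":0,"delta_pos":[-0.45,-0.44,-0.25],"yaw":0},{"fingers":0,"delta_pos":[-0.6,-0.54,-0.3],"yaw":0},{"fingers":0,"delta_pos":[-0.7,-0.6,-0.3],"yaw":0},{"fingers":0,"delta_pos":[-0.75,-0.65,-0.3],"yaw":0},{"fingers":0,"delta_pos":[-0.75,-0.65,-0.3],"yaw":0}]'

```text
clock: 11.45
eef_pos: [0.5367, -0.3459, 0.1266]
tool_rot: [0.523, 0.852, -0.0, 0.002]
ft_force: [0.8, 1.5, 0.5]
grip_width: 0.0002
grasp_force: 0.0
```

```bash
cat >> h.py <<'E'
def ballangle(tag,th0):
    for n in('top','scene'):
        c=cam(n);b=P(th0,0,0);u,v=map(round,proj(c,(b[0],b[1],.042)));r=6
        g=c['image'].max(2).astype(float)
        for _ in range(2):
            w=np.clip(60-g[v-r:v+r+1,u-r:u+r+1],0,None);yy,xx=np.mgrid[v-r:v+r+1,u-r:u+r+1]
            U,V=(w*xx).sum()/w.sum(),(w*yy).sum()/w.sum();u,v=round(U),round(V)
        p=plane(c,U,V,.042);d=p[:2]-A
        print(n,(u,v),p.round(4),'r',np.hypot(*d).round(4),'th',np.degrees(np.arctan2(d[1],d[0])).round(2)%360)
        u,v=map(int,proj(c,(*A,.02)));im=c['image'][v-22:v+38,u-40:u+40] if n=='top' else c['image'][v-22:v+38,u-40:u+40]
        cv2.imwrite(f'pics/{tag}_{n}.png',cv2.resize(im,None,fx=5,fy=5,interpolation=2)[:,:,::-1])
    a,b=[cv2.imread(f'pics/{tag}_{n}.png') for n in('top','scene')];cv2.imwrite(f'pics/{tag}.png',np.hstack([a,b]))
E
python3 -c "
from h import *
to();ballangle('f',309)
"
```

```text
11.45 [ 0.5367 -0.3459  0.1266] yaw 116.96 F [0.8 1.5 0.5] q [-0.57  0.57  0.22  1.22 -0.    0.53]
top (346, 174) [ 0.6285 -0.0387  0.042 ] r 0.1048 th 311.07
scene (320, 181) [ 0.6289 -0.0393  0.042 ] r 0.1054 th 311.01
```

View pics/f.png

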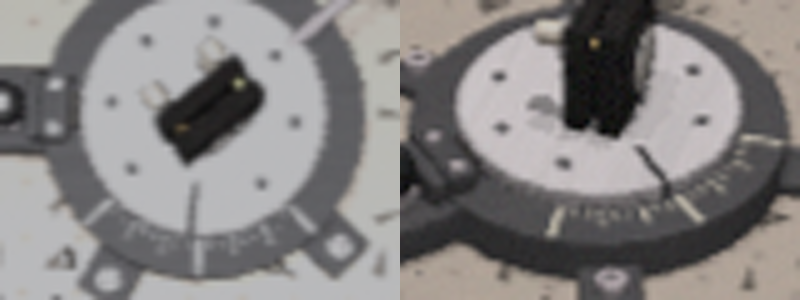

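Index at (192,212) in the top crop lies just left of the 45 line (198,257), and in the scene crop (655,170) vs (690,207): a few degrees to go. Measure both lines in polar profile.

```bash
cat >> h.py <<'E'
def lines(ti):
    for n in('top','scene'):
        c=cam(n);g=c['image'].astype(np.float32).mean(2)
        def prof(r0,r1,z,lo,hi):
            th=np.arange(lo,hi,.25);R=np.arange(r0,r1,.001)
            uv=np.array([[proj(c,(A[0]+r*np.cos(np.radians(t)),A[1]+r*np.sin(np.radians(t)),z)) for t in th] for r in R],np.float32)
            return th,cv2.remap(g,uv[...,0],uv[...,1],cv2.INTER_CUBIC).mean(0)
        def peak(th,p):
            p=np.clip(p-np.median(p)-.35*(p.max()-np.median(p)),0,None);k=np.argmax(p);w=np.abs(th-th[k])<4
            return ((p*th)[w].sum()/p[w].sum()).round(2)
        L=[peak(*prof(.060,.072,.02,a-8,a+8)) for a in(134.5,179.5,224.5)]
        th,p=prof(.037,.052,.028,ti-12,ti+12)
        print(n,'lines',L,'index',peak(th,-p))
E
python3 -c "
from h import *
lines(176)
to(P(311,27,.06))"
```

```text
top lines [np.float64(133.52), np.float64(178.99), np.float64(225.01)] index 173.95
scene lines [np.float64(133.27), np.float64(179.15), np.float64(225.57)] index 173.92
11.65 [ 0.5373 -0.3388  0.125 ] yaw 117.43 F [-0.5 -0.1  0.3] q [-0.56  0.57  0.22  1.22  0.    0.53]
(np.float64(0.5751), np.float64(-0.0662), 0.034) [0.748 0.53  0.304]
```

```bash
sed -i 's/^A=.*/A=np.array([.5611,.0413])/' h.py; python3 -c "
from h import *
lines(175);ballangle('g',310)
to(P(310,30,.06))"
```

```text
top lines [np.float64(135.01), np.float64(179.88), np.float64(224.75)] index 175.38
scene lines [np.float64(134.75), np.float64(180.03), np.float64(225.35)] index 175.38
top (346, 174) [ 0.6285 -0.0387  0.042 ] r 0.1046 th 310.11
scene (320, 181) [ 0.6289 -0.0392  0.042 ] r 0.1053 th 310.1
11.85 [ 0.5377 -0.3385  0.1253] yaw 117.5 F [ 0.1 -0.1 -0.3] q [-0.56  0.57  0.22  1.22  0.    0.53]
(np.float64(0.5766), np.float64(-0.0691), 0.034) [0.736 0.53  0.305]
```

>>> jog_arm --deltas '[{"fingers":0,"delta_pos":[0.14,0.1,0],"yaw":0},{"fingers":0,"delta_pos":[0.28,0.2,0],"yaw":0},{"fingers":0,"delta_pos":[0.42,0.3,0],"yaw":0},{"fingers":0,"delta_pos":[0.56,0.4,0],"yaw":0},{"fingers":0,"delta_pos":[0.68,0.48,0.05],"yaw":0},{"fingers":0,"delta_pos":[0.736,0.53,0.15],"yaw":0},{"fingers":0,"delta_pos":[0.736,0.53,0.25],"yaw":0},{"fingers":0,"delta_pos":[0.736,0.53,0.305],"yaw":0},{"fingers":0,"delta_pos":[0.736,0.53,0.305],"yaw":0},{"fingers":0,"delta_pos":[0.736,0.53,0.305],"yaw":0}]'

```text
clock: 12.85
eef_pos: [0.577, -0.0702, 0.0342]
tool_rot: [0.519, 0.855, -0.0, -0.0]
ft_force: [-0.4, -0.8, 0.9]
grip_width: 0.0001
grasp_force: 0.0
```

```bash
python3 -c "
from h import *
to(*[P(t,27.5) for t in(310,312,313,314,315)])"
```

```text
12.85 [ 0.577  -0.0702  0.0342] yaw 117.42 F [-0.4 -0.8  0.9] q [-0.12  0.55 -0.07  0.95  0.    0.97]
(np.float64(0.6109), np.float64(-0.0484), 0.034) [0.013 0.134 0.001]
(np.float64(0.6136), np.float64(-0.046), 0.034) [0.016 0.145 0.001]
(np.float64(0.615), np.float64(-0.0447), 0.034) [0.017 0.152 0.001]
(np.float64(0.6163), np.float64(-0.0435), 0.034) [0.019 0.157 0.001]
(np.float64(0.6176), np.float64(-0.0422), 0.034) [0.021 0.163 0.001]
```

>>> jog_arm --deltas '[{"fingers":0,"delta_pos":[0.013,0.05,0],"yaw":0},{"fingers":0,"delta_pos":[0.013,0.09,0],"yaw":0},{"fingers":0,"delta_pos":[0.013,0.11,0],"yaw":0},{"fingers":0,"delta_pos":[0.013,0.122,0],"yaw":0},{"fingers":0,"delta_pos":[0.013,0.128,0],"yaw":0},{"fingers":0,"delta_pos":[0.013,0.134,0],"yaw":0},{"fingers":0,"delta_pos":[0.014,0.139,0],"yaw":0},{"fingers":0,"delta_pos":[0.015,0.144,0],"yaw":0},{"fingers":0,"delta_pos":[0.017,0.148,0],"yaw":0},{"fingers":0,"delta_pos":[0.018,0.152,0],"yaw":0},{"fingers":0,"delta_pos":[0.018,0.155,0],"yaw":0},{"fingers":0,"delta_pos":[0.018,0.155,0],"yaw":0}]'

```text
clock: 14.05
eef_pos: [0.6157, -0.0446, 0.0338]
tool_rot: [0.52, 0.854, 0.0, -0.0]
ft_force: [-0.5, -2.0, 2.1]
grip_width: -0.0004
grasp_force: 0.7
```

```bash
python3 -c "
from h import *
lines(179)
to(*[P(t,27.5) for t in(314,315)])"
```

```text
top lines [np.float64(135.0), np.float64(179.9), np.float64(224.7)] index 180.96
scene lines [np.float64(134.76), np.float64(180.03), np.float64(225.16)] index 181.13
14.15 [ 0.6157 -0.0446  0.0338] yaw 117.37 F [-0.1 -0.6  1.3] q [-0.07  0.61  0.04  1.    0.    1.02]
(np.float64(0.6163), np.float64(-0.0435), 0.034) [ 0.002  0.003 -0.001]
(np.float64(0.6176), np.float64(-0.0422), 0.034) [ 0.004  0.009 -0.001]
```

Overshot by about 1°. I will go round to the far side of the ball and nudge back.

```bash
python3 -c "
from h import *
a=P(315,27.5,.06);b=P(315,27.5,-.05)
to(a,a[:2]+(.1,),b[:2]+(.1,),b,P(315,27.5,-.03))"
```

```text
14.15 [ 0.6157 -0.0446  0.0338] yaw 117.37 F [-0.1 -0.6  1.3] q [-0.07  0.61  0.04  1.    0.    1.02]
(np.float64(0.5821), np.float64(-0.0607), 0.034) [ 0.004 -0.124 -0.001]
(np.float64(0.5821), np.float64(-0.0607), 0.1) [ 0.004 -0.124 -0.221]
(np.float64(0.6797), np.float64(-0.0099), 0.1) [ 0.005  0.243 -0.221]
(np.float64(0.6797), np.float64(-0.0099), 0.034) [ 0.005  0.243 -0.001]
(np.float64(0.662), np.float64(-0.0191), 0.034) [ 0.005  0.176 -0.001]
```

>>> jog_arm --deltas '[{"fingers":0,"delta_pos":[0,-0.06,0],"yaw":0},{"fingers":0,"delta_pos":[0,-0.12,0],"yaw":0},{"fingers":0,"delta_pos":[0,-0.12,-0.12],"yaw":0},{"fingers":0,"delta_pos":[0,-0.12,-0.25],"yaw":0},{"fingers":0,"delta_pos":[0,-0.12,-0.25],"yaw":0},{"fingers":0,"delta_pos":[0,0,-0.25],"yaw":0},{"fingers":0,"delta_pos":[0,0.12,-0.25],"yaw":0},{"fingers":0,"delta_pos":[0.005,0.24,-0.25],"yaw":0},{"fingers":0,"delta_pos":[0.005,0.24,-0.25],"yaw":0},{"fingers":0,"delta_pos":[0.005,0.24,-0.12],"yaw":0},{"fingers":0,"delta_pos":[0.005,0.24,0],"yaw":0},{"fingers":0,"delta_pos":[0.005,0.24,0],"yaw":0}]'

```text
clock: 15.35
eef_pos: [0.6732, -0.0102, 0.027]
tool_rot: [0.52, 0.854, -0.003, -0.006]
ft_force: [-1.3, -0.4, -0.6]
grip_width: -0.0001
grasp_force: 0.0
```

```bash
python3 -c "
from h import *
lines(179)
to(*[P(315,27.5,-o) for o in(.026,.022,.02)])"
```

```text
top lines [np.float64(135.0), np.float64(185.63), np.float64(227.22)] index 170.51
scene lines [np.float64(134.75), np.float64(179.99), np.float64(225.26)] index 182.06
15.45 [ 0.6777 -0.0104  0.0332] yaw 117.35 F [0.1 0.3 0.4] q [-0.02  0.73  0.25  1.1   0.    1.08]
(np.float64(0.6584), np.float64(-0.0209), 0.034) [-0.001 -0.073 -0.003]
(np.float64(0.6549), np.float64(-0.0228), 0.034) [-0.002 -0.087 -0.003]
(np.float64(0.6531), np.float64(-0.0237), 0.034) [-0.002 -0.093 -0.003]
```

>>> jog_arm --deltas '[{"fingers":0,"delta_pos":[-0.001,-0.03,0],"yaw":0},{"fingers":0,"delta_pos":[-0.001,-0.05,0],"yaw":0},{"fingers":0,"delta_pos":[-0.001,-0.06,0],"yaw":0},{"fingers":0,"delta_pos":[-0.001,-0.067,0],"yaw":0},{"fingers":0,"delta_pos":[-0.001,-0.073,0],"yaw":0},{"fingers":0,"delta_pos":[-0.001,-0.078,0],"yaw":0},{"fingers":0,"delta_pos":[-0.001,-0.082,0],"yaw":0},{"fingers":0,"delta_pos":[-0.001,-0.085,0],"yaw":0},{"fingers":0,"delta_pos":[-0.001,-0.085,0],"yaw":0}]'

```text
clock: 16.35
eef_pos: [0.6564, -0.0223, 0.0338]
tool_rot: [0.52, 0.854, -0.0, -0.0]
ft_force: [0.1, 0.1, -0.4]
grip_width: -0.0002
grasp_force: 0.0
```

```bash
python3 -c "
from h import *
lines(180)
to(*[P(315,27.5,-o) for o in(.02,.018)])"
```

```text
top lines [np.float64(134.95), np.float64(179.9), np.float64(230.82)] index 180.99
scene lines [np.float64(134.69), np.float64(180.02), np.float64(225.19)] index 181.12
16.45 [ 0.6565 -0.0222  0.0338] yaw 117.37 F [-0.1  0.3  0.3] q [-0.03  0.68  0.17  1.06  0.    1.06]
(np.float64(0.6531), np.float64(-0.0237), 0.034) [ 0.001 -0.012 -0.001]
(np.float64(0.6513), np.float64(-0.0246), 0.034) [ 0.001 -0.019 -0.001]
```

>>> jog_arm --deltas '[{"fingers":0,"delta_pos":[0,-0.004,0],"yaw":0},{"fingers":0,"delta_pos":[0,-0.008,0],"yaw":0},{"fingers":0,"delta_pos":[0,-0.012,0],"yaw":0},{"fingers":0,"delta_pos":[0,-0.012,0],"yaw":0}]'

```text
clock: 16.85
eef_pos: [0.6538, -0.0241, 0.0342]
tool_rot: [0.52, 0.854, 0.0, 0.001]
ft_force: [1.6, 0.1, 0.4]
grip_width: -0.0004
grasp_force: 0.8
```

```bash
python3 -c "
from h import *
lines(180)
to()"
```

```text
top lines [np.float64(134.95), np.float64(179.9), np.float64(230.67)] index 180.26
scene lines [np.float64(134.74), np.float64(180.03), np.float64(225.13)] index 179.76
16.95 [ 0.6537 -0.0241  0.0342] yaw 117.36 F [0.8 0.5 0.6] q [-0.04  0.68  0.16  1.05 -0.    1.06]
```

Index 180.0° vs line 180.0°. Back off and go to the lever's robot side.

>>> jog_arm --deltas '[{"fingers":0,"delta_pos":[0,0.02,0],"yaw":0},{"fingers":0,"delta_pos":[0,0.08,0],"yaw":0},{"fingers":0,"delta_pos":[0,0.08,-0.15],"yaw":0},{"fingers":0,"delta_pos":[0,0.08,-0.3],"yaw":0},{"fingers":0,"delta_pos":[0,0.08,-0.42],"yaw":0},{"fingers":0,"delta_pos":[0,0.08,-0.42],"yaw":0}]'

```text
clock: 17.55
eef_pos: [0.6781, -0.0127, 0.1671]
tool_rot: [0.52, 0.854, 0.003, 0.005]
ft_force: [1.2, 0.6, 0.5]
grip_width: 0.0003
grasp_force: 0.0
```

```bash
python3 -c "
from h import *
lines(180)
to((.478,.184,.16))"
```

```text
top lines [np.float64(135.01), np.float64(185.96), np.float64(231.51)] index 175.82
scene lines [np.float64(134.76), np.float64(180.02), np.float64(225.3)] index 180.66
17.65 [ 0.6751 -0.0127  0.1611] yaw 117.37 F [-0.  -0.1 -0.8] q [-0.02  0.63  0.42  1.36  0.    1.07]
(0.478, 0.184, 0.16) [ 0.884 -0.282  0.002]
```

>>> jog_arm --deltas '[{"fingers":0,"delta_pos":[0.14,-0.045,0],"yaw":0.1},{"fingers":0,"delta_pos":[0.28,-0.09,0],"yaw":0.2},{"fingers":0,"delta_pos":[0.42,-0.135,0],"yaw":0.3},{"fingers":0,"delta_pos":[0.56,-0.18,0],"yaw":0.4},{"fingers":0,"delta_pos":[0.7,-0.225,0],"yaw":0.5},{"fingers":0,"delta_pos":[0.84,-0.27,0],"yaw":0.61},{"fingers":0,"delta_pos":[0.884,-0.282,0],"yaw":0.61},{"fingers":0,"delta_pos":[0.884,-0.282,0],"yaw":0.61}]'

```text
clock: 18.45
eef_pos: [0.4752, 0.1846, 0.1585]
tool_rot: [0.706, 0.708, -0.002, -0.001]
ft_force: [0.4, -0.2, -0.3]
grip_width: -0.0001
grasp_force: 0.0
```

```bash
python3 -c "
from h import *
lines(180);ballangle('k',315)
to((.48,.185,.034))"
```

```text
top lines [np.float64(134.99), np.float64(179.88), np.float64(224.74)] index 180.13
scene lines [np.float64(134.79), np.float64(180.03), np.float64(225.35)] index 179.77
top (344, 171) [ 0.6341 -0.0329  0.042 ] r 0.1041 th 314.55
scene (316, 180) [ 0.6349 -0.0336  0.042 ] r 0.1052 th 314.61
18.65 [0.4784 0.1828 0.1594] yaw 89.84 F [ 0.4 -0.5 -0.3] q [ 0.37  0.31 -0.1   1.17 -0.    1.94]
(0.48, 0.185, 0.034) [0.008 0.005 0.418]
```

Dial is on 45° within ~0.2°. Now push the lever back.

>>> jog_arm --deltas '[{"fingers":0,"delta_pos":[0.008,0,0.14],"yaw":0},{"fingers":0,"delta_pos":[0.008,0,0.28],"yaw":0},{"fingers":0,"delta_pos":[0.008,0,0.38],"yaw":0},{"fingers":0,"delta_pos":[0.008,0,0.418],"yaw":0},{"fingers":0,"delta_pos":[0.008,0.015,0.418],"yaw":0},{"fingers":0,"delta_pos":[0.008,0.03,0.418],"yaw":0},{"fingers":0,"delta_pos":[0.01,0.045,0.418],"yaw":0},{"fingers":0,"delta_pos":[0.012,0.06,0.418],"yaw":0},{"fingers":0,"delta_pos":[0.014,0.075,0.418],"yaw":0},{"fingers":0,"delta_pos":[0.016,0.09,0.418],"yaw":0},{"fingers":0,"delta_pos":[0.018,0.105,0.418],"yaw":0},{"fingers":0,"delta_pos":[0.02,0.12,0.418],"yaw":0}]'

```text
clock: 19.85
eef_pos: [0.5105, 0.1928, 0.035]
tool_rot: [0.707, 0.708, 0.0, -0.005]
ft_force: [-10.4, 8.4, 6.7]
grip_width: 0.0
grasp_force: 5.5
```

```bash
python3 -c "
from h import *
lines(180)
to((.54,.19,.034),(.571,.187,.034))"
```

```text
top lines [np.float64(135.02), np.float64(179.88), np.float64(224.75)] index 180.12
scene lines [np.float64(134.88), np.float64(180.03), np.float64(225.35)] index 179.76
19.95 [0.5115 0.1922 0.0349] yaw 90.06 F [-7.5  3.9  4.2] q [ 0.36  0.5  -0.17  0.91  0.01  1.93]
(0.54, 0.19, 0.034) [-0.008  0.095  0.002]
(0.571, 0.187, 0.034) [-0.018  0.198  0.002]
```

>>> jog_arm --deltas '[{"fingers":0,"delta_pos":[0,0.01,0],"yaw":0},{"fingers":0,"delta_pos":[0,0.02,0],"yaw":0},{"fingers":0,"delta_pos":[0,0.03,0],"yaw":0},{"fingers":0,"delta_pos":[0,0.04,0],"yaw":0},{"fingers":0,"delta_pos":[0,0.05,0],"yaw":0},{"fingers":0,"delta_pos":[0,0.06,0],"yaw":0},{"fingers":0,"delta_pos":[0,0.07,0],"yaw":0},{"fingers":0,"delta_pos":[0,0.08,0],"yaw":0},{"fingers":0,"delta_pos":[-0.002,0.09,0],"yaw":0},{"fingers":0,"delta_pos":[-0.004,0.1,0],"yaw":0},{"fingers":0,"delta_pos":[-0.006,0.11,0],"yaw":0},{"fingers":0,"delta_pos":[-0.008,0.12,0],"yaw":0}]'

```text
clock: 21.15
eef_pos: [0.549, 0.1875, 0.0343]
tool_rot: [0.707, 0.707, -0.0, -0.001]
ft_force: [-4.3, 2.9, 1.5]
grip_width: -0.0002
grasp_force: 2.2
```

```bash
python3 -c "
from h import *
lines(180)
to((.571,.187,.034))"
```

```text
top lines [np.float64(135.01), np.float64(179.91), np.float64(224.73)] index 180.15
scene lines [np.float64(134.77), np.float64(180.05), np.float64(225.35)] index 179.76
21.25 [0.5495 0.1873 0.0343] yaw 89.92 F [-3.4  2.4  1. ] q [ 0.33  0.55 -0.07  0.95  0.    1.9 ]
(0.571, 0.187, 0.034) [-0.001  0.072  0.001]
```

>>> jog_arm --deltas '[{"fingers":0,"delta_pos":[0.004,0.01,0],"yaw":0},{"fingers":0,"delta_pos":[0.006,0.02,0],"yaw":0},{"fingers":0,"delta_pos":[0.008,0.03,0],"yaw":0},{"fingers":0,"delta_pos":[0.008,0.04,0],"yaw":0},{"fingers":0,"delta_pos":[0.008,0.05,0],"yaw":0},{"fingers":0,"delta_pos":[0.008,0.058,0],"yaw":0}]'

```text
clock: 21.85
eef_pos: [0.5645, 0.1859, 0.0337]
tool_rot: [0.708, 0.706, -0.004, 0.001]
ft_force: [-9.2, -6.9, 5.5]
grip_width: 0.0
grasp_force: 5.1
```

>>> jog_arm --deltas '[{"fingers":0,"delta_pos":[0,0.007,0],"yaw":0},{"fingers":0,"delta_pos":[0,0.014,0],"yaw":0}]'

```text
clock: 22.05
eef_pos: [0.5678, 0.1857, 0.0335]
tool_rot: [0.708, 0.706, -0.005, 0.0]
ft_force: [-10.0, -7.5, 5.8]
grip_width: 0.0001
grasp_force: 5.9
```

>>> jog_arm --deltas '[{"fingers":0,"delta_pos":[0,0.006,0],"yaw":0},{"fingers":0,"delta_pos":[0,0.012,0],"yaw":0}]'

```text
clock: 22.25
eef_pos: [0.5706, 0.1854, 0.0332]
tool_rot: [0.708, 0.706, -0.006, -0.0]
ft_force: [-11.2, -7.5, 3.6]
grip_width: -0.0001
grasp_force: 6.3
```

>>> jog_arm --deltas '[{"fingers":0,"delta_pos":[0,0.005,0],"yaw":0},{"fingers":0,"delta_pos":[0,0.01,0],"yaw":0}]'

```text
clock: 22.45
eef_pos: [0.5715, 0.1851, 0.033]
tool_rot: [0.708, 0.706, -0.008, -0.002]
ft_force: [-18.4, -7.7, 9.8]
grip_width: -0.0001
grasp_force: 9.7
```

Force rises at the expected stop position; back off, rise and check.

>>> jog_arm --deltas '[{"fingers":0,"delta_pos":[0,-0.03,0],"yaw":0},{"fingers":0,"delta_pos":[0,-0.1,0],"yaw":0},{"fingers":0,"delta_pos":[0,-0.16,-0.05],"yaw":0},{"fingers":0,"delta_pos":[0,-0.25,-0.2],"yaw":0},{"fingers":0,"delta_pos":[0,-0.35,-0.35],"yaw":0},{"fingers":0,"delta_pos":[0,-0.45,-0.45],"yaw":0},{"fingers":0,"delta_pos":[0.1,-0.5,-0.5],"yaw":0},{"fingers":0,"delta_pos":[0.1,-0.5,-0.5],"yaw":0}]'

```text
clock: 23.25
eef_pos: [0.4298, 0.2227, 0.1888]
tool_rot: [0.707, 0.708, 0.005, 0.002]
ft_force: [0.4, 0.4, -0.3]
grip_width: -0.0
grasp_force: 0.0
```

```bash
python3 -c "
from h import *
lines(180);ballangle('m',315)
for n in('top','scene'):
    c=cam(n);u,v=map(round,proj(c,(.595,.182,.042)));r=5 if n=='top' else 6;g=c['image'].max(2).astype(float)
    w=np.clip(60-g[v-r:v+r+1,u-r:u+r+1],0,None);yy,xx=np.mgrid[v-r:v+r+1,u-r:u+r+1]
    print(n,'knob',plane(c,(w*xx).sum()/w.sum(),(w*yy).sum()/w.sum(),.042))
    save(c,n+'9.png')
a,b=cv2.imread('pics/top9.png')[125:285,230:380],cv2.imread('pics/scene9.png')[160:320,210:410]
cv2.imwrite('pics/z.png',cv2.resize(np.hstack([a,b]),None,fx=2.28,fy=2.28,interpolation=2))
to()"
```

```text
top lines [np.float64(135.01), np.float64(179.89), np.float64(224.75)] index 180.08
scene lines [np.float64(134.76), np.float64(180.03), np.float64(225.35)] index 179.78
top (344, 171) [ 0.6341 -0.0328  0.042 ] r 0.104 th 314.55
scene (316, 180) [ 0.6351 -0.0336  0.042 ] r 0.1053 th 314.64
top knob [0.59349354 0.17997531 0.042     ]
scene knob [0.59212871 0.18313126 0.042     ]
23.55 [0.4282 0.2189 0.1835] yaw 89.84 F [-0.3  0.7 -1.1] q [ 0.47  0.23 -0.13  1.21 -0.    2.05]
```

View pics/z.png

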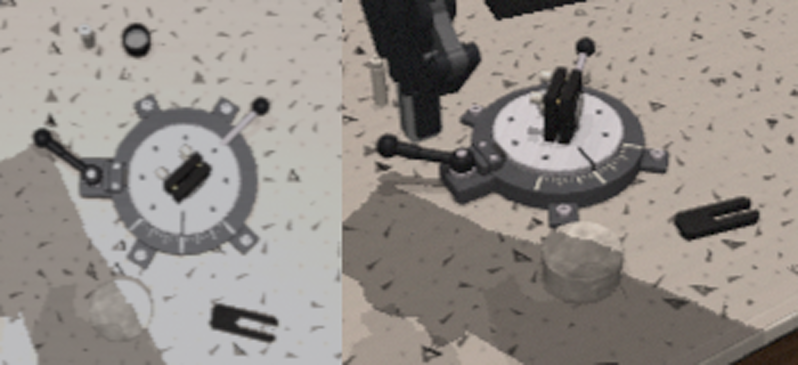

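The index (183,222) lies in line with the 45 line (182,243). The lever is back at its first stop with the knob at (42,138), and the loose parts haven't moved.

```bash
python3 -c "
from workcell import bot
print(bot.job_done())"
```

```text
the job is handed in; nothing more can be done
None
```

The dial is set to 45° (within about 0.3° in both cameras), the clamp lever is back at its first stop, the mirror was not touched, the loose parts look undisturbed, and the job was handed in at about 24 s.

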